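# Change over the spring clips on a slide holder

## Robot

A 6-joint arm with a two-finger parallel gripper is mounted at the origin on a cart in front of the work surface, level with it; the furniture and walls round the work are solid. World frame = base frame: x ahead of the robot, y to its left, z up, the work surface at z = 0. Lengths are in m, angles in rad, forces in N, time in s.
With the tool pointing down it reaches from about 0.35 to 0.8 m from the base axis. Payload 7.3 kg.
Tool frame: the origin (TCP) lies at the very end of the fingers, on their centre line; the grasp point (between the pads) lies 19 mm behind it; z points along the fingers, y is the direction in which the jaws open and shut (so a half turn about z gives the same grasp; the last joint's range is limited). The gripper opens to 85 mm and grips with 20 to 120 N. Pads are 22 mm wide; open, the fingers measure 114 mm over their backs; the gripper's body (76 mm by 85 mm) begins 54 mm behind the grasp point. The pads swing forward as they close: fully open they stand 13 mm farther back than shut.
Start: joints at [-1.392, 0.342, 1.524, -0, 1.275, -0.146], TCP at [0.168, -0.498, 0.231] pointing down, gripper open.
Joint ranges: [-2.53, 2.53], [-0.77, 2.02], [0.04, 2.7], [-1, 4.14], [0.28, 2.66], [-3.11, 3.11]. Speed limits (rad/s): [2.57, 2.57, 3.14, 3.14, 3.14, 3.14].

## Interface

Orientations are given as a unit quaternion [w, x, y, z].
In Python, from rig import env gives the robot as it stands.
- The arm moves only by the tool arm_command, never from a script. Its argument "steps" is a list of rows, each a list of 7 numbers: the shift along the tool's x, y, z in cm, then the turn, a rotation vector about the tool's x, y, z in rad, then the opening, from 0 (shut) to 1 (fully open). A call has 1 to 8 rows; each row shifts and turns the commanded pose from where the row before left it, along the tool's axes as they then stand; what a row does not reach is not made up. A row lasts 1/8 s, in which the tool goes at most 62.5 mm and 10.7 degrees, less where a joint would pass 70% of its speed; a pose out of reach is approached as far as the arm can. A call is refused whole if a number of a shift passes 6.25 or a number of a turn 0.188, either way. A call with a gripper value outside its range is refused whole. The fingers move at their own pace and stop on an object; the grip force is fixed at half the most. Time passes only in rows, so rows that do not move let the fingers close. It gives the time, the measured TCP pose, the force and the opening at its end, in the units of the state.
- env.observe(): the state, without advancing time (a new reading comes with each control period).
- env.capture(name): name is "side" or "top"; returns a dict with "frame" (400x640x3 uint8, red, green, blue), "intrinsics" (3x3 intrinsics, pixels), "rvec" (rotation vector, rad) and "tvec" (3), from world to camera coordinates, as OpenCV has them. Camera axes: x right, y down, z forward; pixel columns grow to the right and rows downward; lengths in m; the calibration is good to about 2 mm. A picture is of the moment at which its call begins. There is no depth.
- env.sign_off(): hands the job in, once; it reports no verdict.
The state is a dict: "clock": time; "joint_positions": joint angles; "qd": joint speeds; "effort": joint torques, N m; "position": TCP position; "eef_rot": TCP orientation; "wrist_force": force on the tool from outside, world axes, zero at the start; "wrist_torque": the same for the moment, N m; "grip_width": opening from 0.0 (shut) to 1.0 (fully open).
Only numpy, scipy, OpenCV 4.12 (cv2) and the standard library are available. Lean on these libraries where they do the work, as an engineer would, in place of code of your own. Each camera call takes 0.05 s, during which the arm holds its last target.

## Task

The rectangular slide on its clip holder is held at one end by a spring clip; that end has to be bared for inspection. First swing the free clip at the other end round its pivot screw until its toe sits well on the slide, then swing the clip that was holding it right out, clear of the slide, so that the slide is never left without a clip. Keep the slide in its seat and leave the similar holder with the round disc alone.

Things in the scene. Friction and masses are not known exactly. Their poses are not given: they have to be found in the camera images.
- slide_holder: fixed aluminium plate 100 x 220 x 12 mm that carries the rectangular slide. Origin: centre of its underside, on the bench; y along its length towards the free clip's end, x across it towards its pivot screws. Screws (top 30 mm above the bench) at x = +30 mm, y = -72 mm (holding clip) and +72 mm (free clip). Pins 4 mm high keep the slide in its seat
- holding_clip (a joint): angle (rad) of the steel clip that holds the slide at the start: about 0 there, growing as it swings outward off the slide, anticlockwise from above; wholly off above 0.62. At 0 its post is 30 mm in -x and 30 mm in +y (holder's frame) from its pivot screw. Stops at -0.15 and 1.6; needs about 2 N at the post, stays where left
- free_clip (a joint): angle (rad) of the clip that is clear at the start (1.2 to 1.5), mirror image of the other: outward is clockwise from above. At 0 its post is 30 mm in -x and 30 mm in -y (holder's frame) from its screw, its toe 15 mm in from the slide's end. Its sprung ball toe, 7 mm radius, rides up onto the slide by itself and presses with about 1 N. Same stops and stiffness
- holding_clip_post (a point): grip point on the upright round steel post, 14 mm diameter, at the end of the holding clip, 42 mm from its pivot axis. The post stands from 25 to 62 mm above the bench; this point is 50 mm above it. Below the post is the clip's flat arm, its top 25.5 mm above the bench
- free_clip_post (a point): the same point on the free clip's post
- slide_center (a point): centre of the loose slide: a glass plate 50 x 114 x 6 mm lying lengthwise on the holder (its top 18 mm above the bench), with a grey mortar section 42 x 60 x 2 mm bonded on its middle; x, y, z axes along those of the holder
- disc_clip_on_post (a point): grip point on a post of the other holder, the same size but carrying a round grey disc 100 mm in diameter: leave alone
- disc_clip_off_post (a point): grip point on that other holder's second post: leave alone
- disc: the round grey mortar disc, 100 mm diameter, 6 mm thick, on the other holder; origin at the centre of its underside: leave alone

How it is judged:
On the way:
1. the free clip's toe is on the slide while the holding clip is still on it (value of joint each of free_clip, holding_clip below 0.3 rad), for 0.2 s.
At the end, for the whole second after the job is handed in: the clip that was free has its toe on the slide (below 0.3 rad), the clip that held the slide is swung clear (above 0.8 rad), both at rest; the slide lies in its seat within 10 mm and 10 degrees (value of joint free_clip below 0.3 rad and value of joint holding_clip above 0.8 rad and velocity of joint holding_clip between -0.05 and 0.05 rad/s and velocity of joint free_clip between -0.05 and 0.05 rad/s and horizontal distance between slide_center and slide_holder below 0.01 m and height (world z) of slide_center below 0.02 m and angle between the y axis of slide_center and the y axis of slide_holder, either way round below 0.17 rad); the robot touches nothing.
It fails at once if both clips are off the slide at once (value of joint each of free_clip, holding_clip above 0.62 rad).
It fails at once if the other holder's clips or disc are moved more than 15 mm (distance of any of disc_clip_on_post, disc_clip_off_post, disc from where it was at the start of the episode above 0.015 m).
It also fails if it takes over 42 s, if anything falls off the work surface, if the arm or the gripper's body presses on something with over 40 N, if the wrist force passes 120 N, or if a joint passes its speed limit or range.

## Working session

There is one attempt and no reset: what is moved stays moved. The work goes in short steps, Python scripts to look and compute and a tool call to move; the robot and the scene stay as the last step left them, time stands still between calls to the robot, and variables do not carry over. Pictures are saved under pics/ and viewed, and the job is handed in when it is done.

Besides the shell and the picture viewer there is one more tool, called after "Call:" as name(argument=value, ...), one argument or row to a line, values as JSON. arm_command: Moves the arm, as the interface text tells. Its arguments: {"type":"object","properties":{"steps":{"type":"array"}},"required":["steps"]}

```bash
mkdir -p pics; ls; python3 - <<'E'
from rig import env
import cv2,pickle
s=env.observe();print(s)
d={}
for n in("side","top"):
    c=env.capture(n);d[n]=c;cv2.imwrite(f"pics/{n}0.png",c["frame"][...,::-1]);print(n,c["intrinsics"],c["rvec"],c["tvec"])
pickle.dump(d,open("cap0.pkl","wb"))
E
```

```text
pics
{'clock': 0.0, 'joint_positions': array([-1.39199282e+00,  3.42706383e-01,  1.52501001e+00, -4.64016986e-05,
        1.27538835e+00, -1.46022694e-01]), 'qd': array([-8.38623952e-05, -6.49651003e-05,  1.48011867e-03,  1.36841973e-04,
        4.88997715e-04,  1.06452591e-04]), 'effort': array([-2.58022854e-03, -4.33682585e+01, -2.46013016e+01, -3.53315554e-04,
        7.72548403e-03,  1.19603621e-05]), 'position': array([ 0.16747588, -0.4971528 ,  0.23063688]), 'eef_rot': array([-7.55581154e-04,  9.86838581e-01,  1.61706657e-01, -3.45791291e-05]), 'wrist_force': array([-0.1280895 , -0.29603124, -0.35950893]), 'wrist_torque': array([ 0.00483377, -0.03129543,  0.00561389]), 'grip_width': 0.9990469569052132}
side [[364.03792645   0.         313.57677105]
 [  0.         364.03792645 200.68939128]
 [  0.           0.           1.        ]] [ 0.7763389  -2.39220988  1.36387663] [0.38530836 0.21861352 0.74306157]
top [[421.4765925    0.         312.76890845]
 [  0.         421.4765925  202.47636542]
 [  0.           0.           1.        ]] [ 2.22054846 -2.17131993  0.05577145] [-0.01481804  0.46948918  1.11725167]
```

View pics/top0.png

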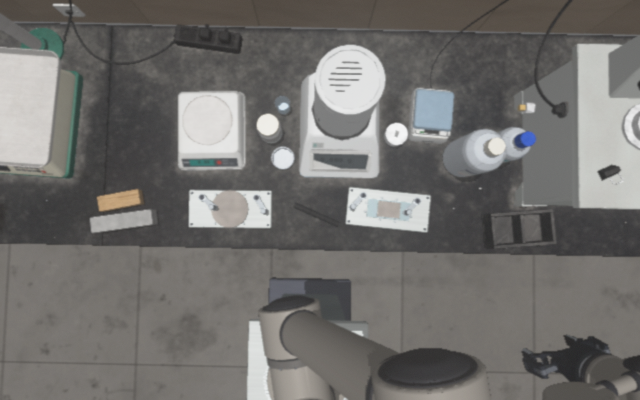

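View pics/side0.png

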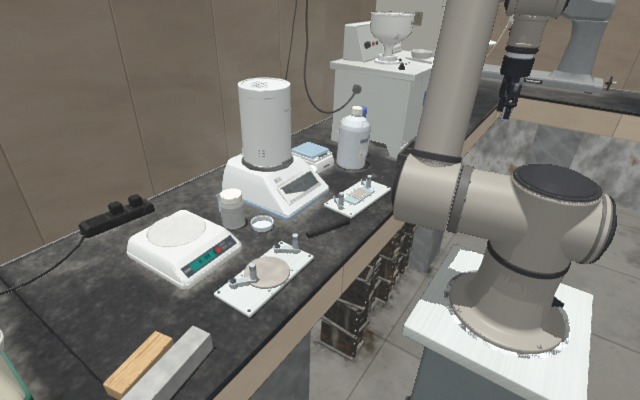

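The slide's holder is at about (388,209) in the top view, and the disc's holder is at (230,208). I'll zoom in and measure the plate.

```bash
cat > h.py <<'E'
import numpy as np,cv2
def ray(c,u,v,z):
    R=cv2.Rodrigues(c["rvec"])[0];t=np.asarray(c["tvec"]).ravel()
    o=-R.T@t;d=R.T@np.linalg.inv(c["intrinsics"])@np.array([u,v,1.])
    return o+d*(z-o[2])/d[2]
def proj(c,P):
    return cv2.projectPoints(np.asarray(P,float).reshape(-1,3),np.asarray(c["rvec"],float),np.asarray(c["tvec"],float),c["intrinsics"],None)[0].reshape(-1,2)
E
python3 - <<'E'
import pickle
from h import *
d=pickle.load(open("cap0.pkl","rb"))
c=d["top"];f=c["frame"]
x0,y0,x1,y1=335,178,445,242
cv2.imwrite("pics/z_top.png",cv2.resize(f[y0:y1,x0:x1,::-1],None,fx=7,fy=7,interpolation=cv2.INTER_CUBIC))
s=d["side"]["frame"];cv2.imwrite("pics/z_side.png",cv2.resize(s[165:225,315:400,::-1],None,fx=9,fy=9,interpolation=cv2.INTER_CUBIC))
m=(f.min(2)>130).astype(np.uint8);mm=np.zeros_like(m);mm[y0:y1,x0:x1]=m[y0:y1,x0:x1]
mm[:186]=0
mm=cv2.morphologyEx(mm,cv2.MORPH_CLOSE,np.ones((3,3)))
cs,_=cv2.findContours(mm,cv2.RETR_EXTERNAL,cv2.CHAIN_APPROX_NONE)
k=max(cs,key=cv2.contourArea)
W=np.array([ray(c,*p[0],.012)[:2] for p in k],np.float32)
r=cv2.minAreaRect(W);print(r,cv2.boxPoints(r), cv2.boundingRect(k))
print(ray(c,388,209,.012))
E
```

```text
((0.4566577672958374, -0.20540699362754822), (0.2212281972169876, 0.10113591700792313), 85.48176574707031) [[ 0.39753318 -0.3116938 ]
 [ 0.4983548  -0.3196609 ]
 [ 0.51578236 -0.0991202 ]
 [ 0.41496074 -0.09115309]] (346, 187, 85, 45)
[ 0.45673338 -0.20601593  0.012     ]
```

View pics/z_top.png

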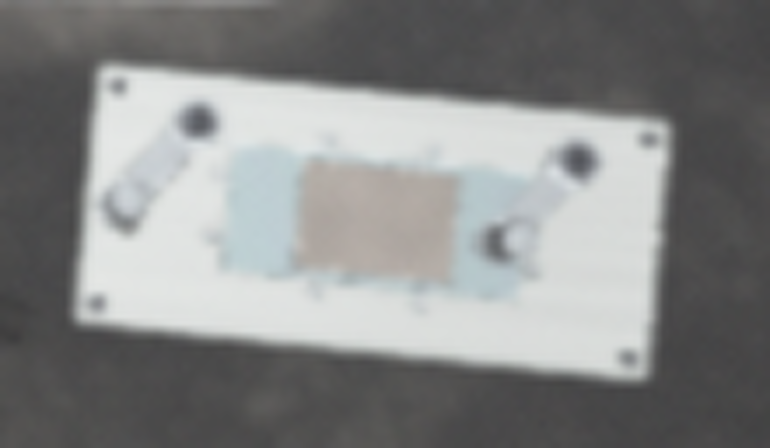

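View pics/z_side.png

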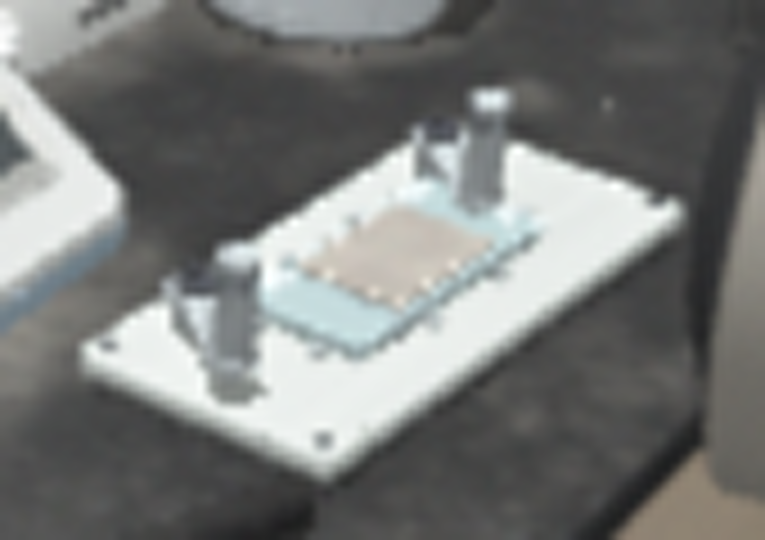

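```bash
python3 - <<'E'
import pickle
from h import *
d=pickle.load(open("cap0.pkl","rb"))
c=d["top"];s=d["side"]
a=np.deg2rad(85.4818-90);ex=np.array([np.cos(a),np.sin(a)]);ey=np.array([-ex[1],ex[0]]);C=np.array([.45666,-.20541])
loc=lambda P:np.round([(P[:2]-C)@ex*1e3,(P[:2]-C)@ey*1e3],1)
px=lambda z:(335+(z[0]+.5)/7-.5,178+(z[1]+.5)/7-.5)
for n,z,h in[("screwH",(578,160),.03),("screwF",(198,120),.03),("postH top",(518,238),.062),("postF top",(127,203),.062)]:
    P=ray(c,*px(z),h);print(n,P,loc(P))
# side: post tops
ps=lambda z:(315+(z[0]+.5)/9-.5,165+(z[1]+.5)/9-.5)
for n,z,h in[("postH",(491,98),.062),("postF",(238,255),.062),("screwF",(198,268),.03),("screwH",(440,130),.03)]:
    P=ray(s,*ps(z),h);print("side",n,P,loc(P))
E
```

```text
screwH [ 0.48036877 -0.27933967  0.03      ] [ 29.5 -71.8]
screwF [ 0.49225385 -0.13595963  0.03      ] [30. 72.]
postH top [ 0.44938629 -0.24977497  0.062     ] [ -3.8 -44.8]
postF top [ 0.45897745 -0.10671808  0.062     ] [-5.5 98.6]
side postH [ 0.44465374 -0.25106371  0.062     ] [ -8.4 -46.5]
side postF [ 0.45668791 -0.10784173  0.062     ] [-7.7 97.3]
side screwF [ 0.4903963  -0.14163465  0.03      ] [28.6 66.2]
side screwH [ 0.47433324 -0.27602658  0.03      ] [ 23.2 -69. ]
```

Both screws come out within 0.5 mm of their nominal positions, so the frame is good. The free clip sits at about 1.43 rad and the holding clip at about 0.1. Next I plan the approach.

```bash
cat >> h.py <<'E'
A=np.deg2rad(85.4818-90);EX=np.array([np.cos(A),np.sin(A)]);EY=np.array([-EX[1],EX[0]]);C=np.array([.45666,-.20541])
W=lambda l:C+np.array(l)[0]*1e-3*EX+np.array(l)[1]*1e-3*EY
def clip(kind,th,r=42.4):
    "world xy of post and tool yaw with jaws tangential"
    phi=(np.deg2rad(225)-th) if kind=="F" else np.deg2rad(135)+th
    s=np.array([30,72 if kind=="F" else -72])
    p=W(s+r*np.array([np.cos(phi),np.sin(phi)]))
    psi=phi+A+np.pi
    return p,(psi+np.pi)%(2*np.pi)-np.pi
def yaw(q):
    from scipy.spatial.transform import Rotation as Ro
    x=Ro.from_quat([q[1],q[2],q[3],q[0]]).as_matrix()
    return np.arctan2(x[1,0],x[0,0]),x
def plan(st,wps):
    "wps: (xy,z,psi) -> shift in tool axes (cm), turn about tool z, row by row"
    p=np.array(st["position"],float);y=yaw(st["eef_rot"])[0]
    for xy,z,psi in wps:
        d=np.array([*xy,z])-p
        v=np.array([d[0]*np.cos(y)+d[1]*np.sin(y),d[0]*np.sin(y)-d[1]*np.cos(y),-d[2]])*100
        print(np.round(v,2),"turn",round(-(psi-y),3)); p=np.array([*xy,z]);y=psi
E
python3 - <<'E'
from h import *
from rig import env
s=env.observe();print(yaw(s["eef_rot"]))
p,psi=clip("F",1.42);print(p,psi)
plan(s,[(p,.2306,psi)])
y=yaw(s["eef_rot"])[0]
plan(s,[(p,.2306,y),(p,.2306,psi)])
E
```

```text
(np.float64(0.32479652915866974), array([[ 9.47715659e-01,  3.19115919e-01, -2.45354126e-04],
       [ 3.19115954e-01, -9.47714736e-01,  1.33702355e-03],
       [ 1.94139779e-04, -1.34541457e-03, -9.99999076e-01]]))
[ 0.46017988 -0.1082482 ] -0.7134593028661591
[ 4.015e+01 -2.752e+01  1.000e-02] turn 1.038
[ 4.015e+01 -2.752e+01  1.000e-02] turn -0.0
[ 0.  0. -0.] turn 1.038
```

Call:
arm_command(
  steps=[
    [4,-2.75,0,0,0,0,0.5],
    [4,-2.75,0,0,0,0,0.5],
    [4,-2.75,0,0,0,0,0.5],
    [4,-2.75,0,0,0,0,0.5],
    [4,-2.75,0,0,0,0,0.5],
    [4,-2.75,0,0,0,0,0.5],
    [4,-2.75,0,0,0,0,0.5],
    [4,-2.75,0,0,0,0,0.5],
  ],
)

```text
clock: 1.1
position: [0.4013, -0.1855, 0.2311]
eef_rot: [-0.0, 0.987, 0.162, -0.0]
wrist_force: [0.0, -0.6, -0.8]
grip_width: 0.5
```

Call:
arm_command(
  steps=[
    [4,-2.75,0,0,0,0,0.5],
    [4,-2.75,0,0,0,0,0.5],
    [0,0,0,0,0,0.173,0.5],
    [0,0,0,0,0,0.173,0.5],
    [0,0,0,0,0,0.173,0.5],
    [0,0,0,0,0,0.173,0.5],
    [0,0,0,0,0,0.173,0.5],
    [0,0,0,0,0,0.173,0.5],
  ],
)

```text
clock: 2.1
position: [0.4586, -0.1092, 0.2309]
eef_rot: [0.0, 0.936, -0.352, -0.0]
wrist_force: [-0.1, -0.2, 0.1]
grip_width: 0.502
```

```bash
python3 - <<'E'
from h import *
from rig import env
s=env.observe();print(s["clock"],s["position"],s["grip_width"],s["joint_positions"],yaw(s["eef_rot"])[0])
p,psi=clip("F",1.42)
plan(s,[(p,.10,psi),(p,.034,psi)])
E
```

```text
2.1 [ 0.45863748 -0.10918537  0.23093224] 0.5019939071389525 [-3.96413057e-01  2.44861513e-01  1.66342034e+00 -1.10828032e-04
  1.23418860e+00  1.89329558e+00] -0.7188758065220489
[ 0.05 -0.17 13.09] turn -0.005
[ 0.  -0.   6.6] turn -0.0
```

Call:
arm_command(
  steps=[
    [0.05,-0.15,4.4,0,0,0,0.5],
    [0,0,4.4,0,0,0,0.5],
    [0,0,4.3,0,0,0,0.5],
    [0,0,0,0,0,0,0.5],
  ],
)

```text
clock: 2.6
position: [0.458, -0.1076, 0.0978]
eef_rot: [-0.0, 0.937, -0.349, -0.004]
wrist_force: [0.1, 0.1, 1.7]
grip_width: 0.499
```

```bash
cat > look.py <<'E'
import sys
from h import *
from rig import env
n=sys.argv[1]
t=env.capture("top")
s=env.capture("side")
a=cv2.resize(t["frame"][160:260,320:460,::-1],(760,543)[:2],interpolation=cv2.INTER_CUBIC)
b=cv2.resize(s["frame"][130:240,290:420,::-1],(700,592),interpolation=cv2.INTER_CUBIC)
cv2.imwrite(f"pics/{n}_t.png",a);cv2.imwrite(f"pics/{n}_s.png",b)
o=env.observe();print(o["clock"],o["position"],o["grip_width"],o["wrist_force"],yaw(o["eef_rot"])[0])
E
python3 look.py a
```

```text
2.7 [ 0.46071828 -0.108659    0.10109371] 0.49811412612000233 [-0.27620404  0.32948028  0.97179566] -0.7131631159359384
```

View pics/a_s.png

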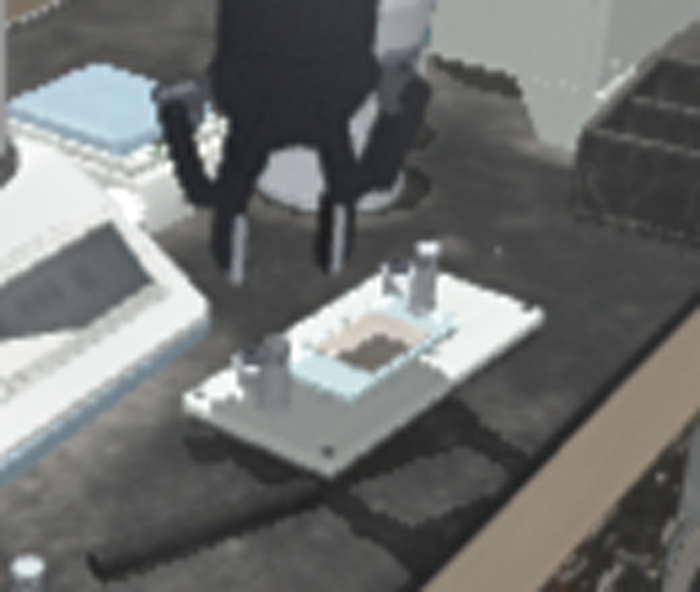

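View pics/a_t.png

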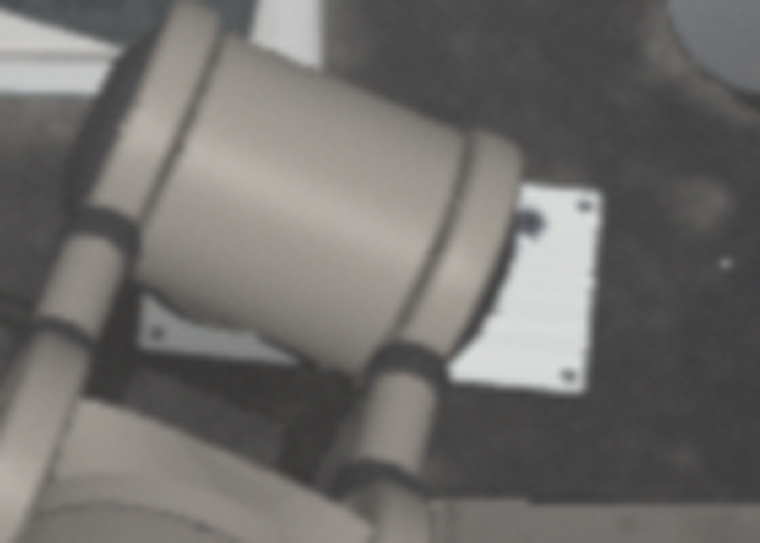

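```bash
python3 - <<'E'
import pickle
from h import *
c=pickle.load(open("cap0.pkl","rb"))["side"]
q=proj(c,[[.4607,-.1087,.101],[.4602,-.1082,.062],[.4607,-.1087,.035]])
print((q-[290,130])*[700/130,592/110])
R=-.713;j=np.array([np.sin(R),-np.cos(R)])*.021
print((proj(c,[[.4607+j[0],-.1087+j[1],.101],[.4607-j[0],-.1087-j[1],.101]])-[290,130])*[700/130,592/110])
E
```

```text
[[273.43671833 268.50302494]
 [269.16924247 336.12317003]
 [265.78534151 380.2591409 ]]
[[312.87950148 264.6585086 ]
 [233.62959932 272.38305336]]
```

The side view shows the jaws straddling the post, with post top at about (275,340) and fingers at (240,275) and (337,270). Fingers and post are both shifted by the same 1–2 px from the projection, so they agree with each other. Descending.

Call:
arm_command(
  steps=[
    [0,0,3,0,0,0,0.5],
    [0,0,2,0,0,0,0.5],
    [0,0,1.7,0,0,0,0.5],
    [0,0,0,0,0,0,0.35],
    [0,0,0,0,0,0,0.3],
    [0,0,0,0,0,0,0.3],
  ],
)

```text
clock: 3.45
position: [0.4611, -0.1088, 0.0345]
eef_rot: [0.0, 0.937, -0.349, 0.001]
wrist_force: [0.1, 0.2, 0.3]
grip_width: 0.297
```

```bash
python3 look.py b; python3 - <<'E'
from h import *
from rig import env
s=env.observe()
plan(s,[(clip("F",t)[0],.034,clip("F",t)[1]) for t in (1.35,1.2,1.05,.9,.75,.6,.45,.3,.15,0,-.08)])
E
```

```text
3.55 [ 0.46070892 -0.10866724  0.03405581] 0.3010151592506754 [-0.2458657  -0.32092581 -0.36473641] -0.7131261670476957
[-0.06  0.3   0.01] turn -0.07
[ 0.05  0.63 -0.  ] turn -0.15
[ 0.05  0.63 -0.  ] turn -0.15
[ 0.05  0.63 -0.  ] turn -0.15
[ 0.05  0.63 -0.  ] turn -0.15
[ 0.05  0.63 -0.  ] turn -0.15
[ 0.05  0.63 -0.  ] turn -0.15
[ 0.05  0.63 -0.  ] turn -0.15
[ 0.05  0.63 -0.  ] turn -0.15
[ 0.05  0.63 -0.  ] turn -0.15
[ 0.01  0.34 -0.  ] turn -0.08
```

View pics/b_s.png

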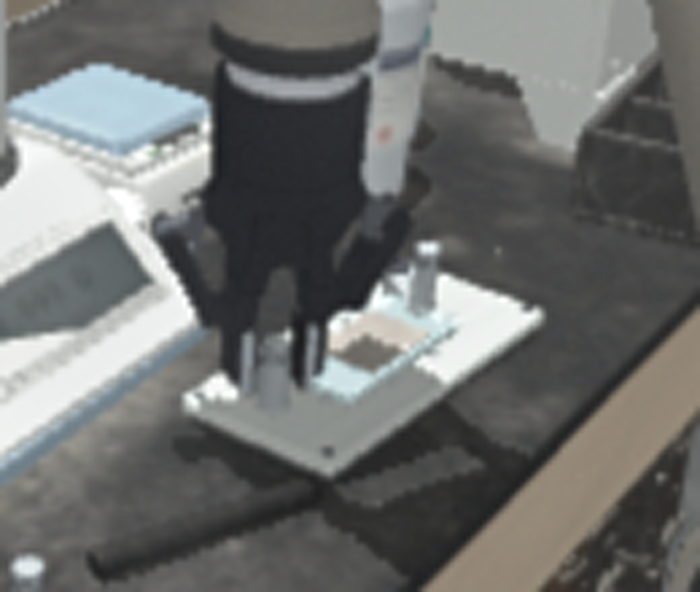

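The post at (272,365) stands between the fingers at (247,365) and (305,365). Swinging it inward.

Call:
arm_command(
  steps=[
    [-0.05,0.3,0,0,0,-0.07,0.25],
    [0.05,0.63,0,0,0,-0.15,0.25],
    [0.05,0.63,0,0,0,-0.15,0.25],
    [0.05,0.63,0,0,0,-0.15,0.25],
    [0.05,0.63,0,0,0,-0.15,0.25],
    [0.05,0.63,0,0,0,-0.15,0.25],
  ],
)

```text
clock: 4.3
position: [0.4492, -0.14, 0.0334]
eef_rot: [-0.0, 0.998, 0.056, -0.001]
wrist_force: [-1.0, 1.1, 1.1]
grip_width: 0.253
```

Call:
arm_command(
  steps=[
    [0.05,0.63,0,0,0,-0.15,0.25],
    [0.05,0.63,0,0,0,-0.15,0.25],
    [0.05,0.63,0,0,0,-0.15,0.25],
    [0.05,0.63,0,0,0,-0.15,0.25],
    [0,0,0,0,0,0,0.25],
  ],
)

```text
clock: 4.92
position: [0.46, -0.1634, 0.0335]
eef_rot: [0.0, 0.938, 0.345, 0.0]
wrist_force: [0.1, 0.1, 0.7]
grip_width: 0.251
```

```bash
python3 look.py c; python3 - <<'E'
from h import *
from rig import env
s=env.observe()
plan(s,[(clip("F",t)[0],.034,clip("F",t)[1]) for t in (0,)])
E
```

```text
5.025 [ 0.45999409 -0.16314835  0.03349305] 0.254629229840014 [ 0.12581526 -0.20603277 -0.06915097] 0.703634993434653
[-0.02  0.03 -0.05] turn -0.003
```

View pics/c_s.png

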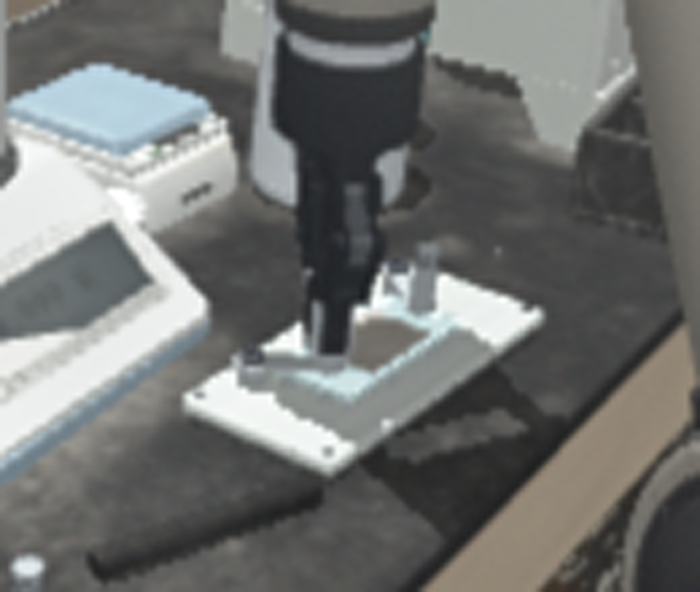

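View pics/c_t.png

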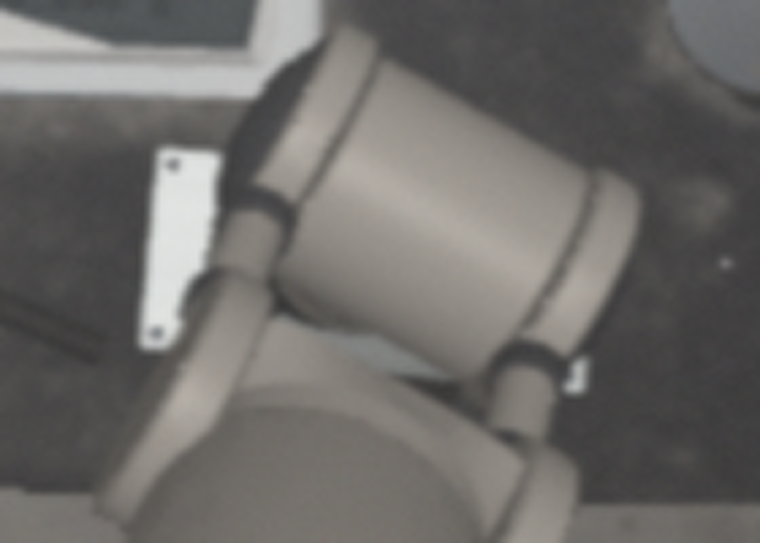

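The side view shows the clip arm running from its screw at (248,362) over the slide, with the post between the fingers near (330,340). A small extra push will take up the slack in the cage, then I release and rise.

Call:
arm_command(
  steps=[
    [0,0.3,0,0,0,-0.07,0.25],
    [0,0,0,0,0,0,0.25],
    [0,-0.3,0,0,0,0,0.4],
    [0,0,0,0,0,0,0.5],
    [0,0,-3,0,0,0,0.5],
    [0,0,-4,0,0,0,0.5],
    [0,0,-2,0,0,0,0.5],
  ],
)

```text
clock: 5.9
position: [0.4603, -0.1636, 0.1253]
eef_rot: [0.001, 0.926, 0.378, 0.001]
wrist_force: [0.4, -0.7, -0.7]
grip_width: 0.5
```

```bash
python3 look.py d; python3 - <<'E'
from h import *
from rig import env
s=env.observe()
p,psi=clip("H",.1);print(p,psi)
plan(s,[(p,.125,psi)])
plan(s,[(p,.125,yaw(s["eef_rot"])[0])])
E
```

```text
6.0 [ 0.460899   -0.16386673  0.12540351] 0.499564738000037 [ 0.63176857 -0.9617115  -0.16124685] 0.7761586800078311
[ 0.45028646 -0.25020873] -0.7642556296610561
[-6.81  5.42  0.04] turn 1.54
[-6.81  5.42  0.04] turn -0.0
```

View pics/d_s.png

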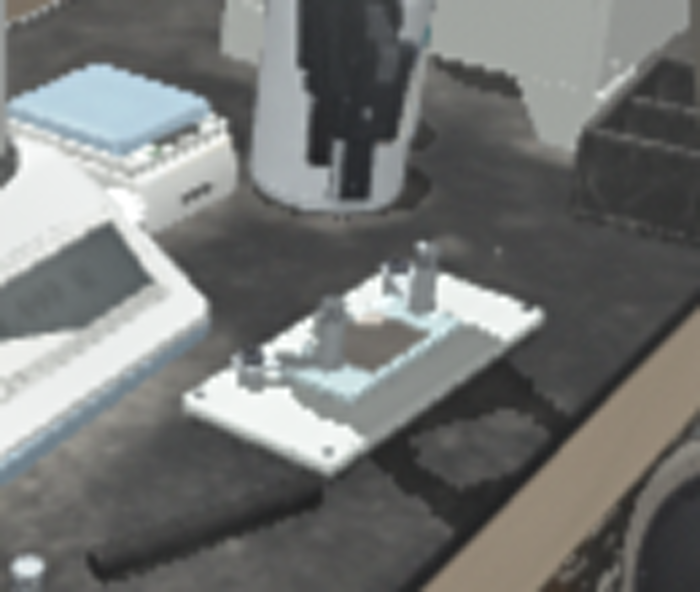

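```bash
python3 - <<'E'
import pickle
from h import *
c=pickle.load(open("cap0.pkl","rb"))["side"]
for k,ts in(("F",(1.42,.3,.2,.1,0,-.1)),("H",(-.1,0,.1,.2,.3))):
  for t in ts:
    p=clip(k,t)[0];print(k,t,((proj(c,[[*p,.062]])-[290,130])*[700/130,592/110]).round())
E
```

```text
F 1.42 [[269. 336.]]
F 0.3 [[324. 307.]]
F 0.2 [[325. 303.]]
F 0.1 [[325. 299.]]
F 0 [[324. 296.]]
F -0.1 [[322. 292.]]
H -0.1 [[402. 243.]]
H 0 [[409. 243.]]
H 0.1 [[416. 242.]]
H 0.2 [[423. 242.]]
H 0.3 [[430. 241.]]
```

By projection, with the same 1 px bias removed, the free clip is at about 0.05 rad and the holding clip at about 0.12. Both are on the slide, so I move to the holding post.

Call:
arm_command(
  steps=[
    [-2.3,1.8,0,0,0,0,0.5],
    [-2.3,1.8,0,0,0,0,0.5],
    [-2.2,1.8,0,0,0,0,0.5],
    [0,0,0,0,0,0.171,0.5],
    [0,0,0,0,0,0.171,0.5],
    [0,0,0,0,0,0.171,0.5],
    [0,0,0,0,0,0.171,0.5],
    [0,0,0,0,0,0.171,0.5],
  ],
)

```text
clock: 7.0
position: [0.4485, -0.249, 0.1219]
eef_rot: [-0.001, 0.999, -0.042, -0.001]
wrist_force: [-0.2, 0.1, -0.8]
grip_width: 0.5
```

Call:
arm_command(
  steps=[
    [0,0,0,0,0,0.171,0.5],
    [0,0,0,0,0,0.171,0.5],
    [0,0,0,0,0,0.171,0.5],
    [0,0,0,0,0,0.171,0.5],
    [0,0,0,0,0,0,0.5],
  ],
)

```text
clock: 7.62
position: [0.4485, -0.2491, 0.1221]
eef_rot: [-0.0, 0.928, -0.371, -0.001]
wrist_force: [0.2, 0.8, 1.0]
grip_width: 0.499
```

```bash
python3 look.py e; python3 - <<'E'
from h import *
from rig import env
s=env.observe();print(s["joint_positions"])
p,psi=clip("H",.12)
plan(s,[(p,.08,psi),(p,.034,psi)])
E
```

```text
7.725 [ 0.44871976 -0.24920616  0.12253885] 0.4995668325454397 [-0.10970009 -0.38879352 -0.19372634] -0.7588432541229042
[-6.56304145e-01  4.37689600e-01  1.70770254e+00 -1.08758866e-04
  9.97338575e-01  1.67339438e+00]
[0.18 0.05 4.25] turn -0.015
[ 0.  -0.   4.6] turn -0.0
```

View pics/e_s.png

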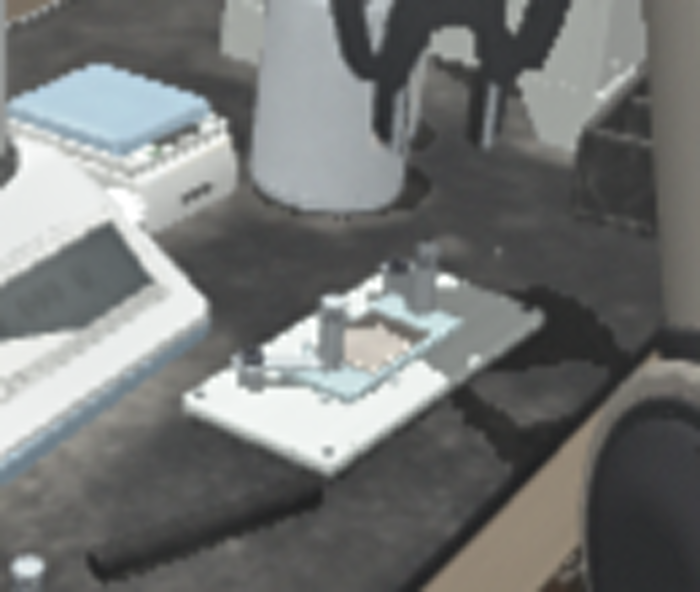

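The fingers at (405,110) and (490,120) straddle the post at (427,245), allowing for the lean of the view. Descending and caging.

Call:
arm_command(
  steps=[
    [0.2,0.05,3,0,0,0,0.5],
    [0,0,2.8,0,0,0,0.5],
    [0,0,2,0,0,0,0.5],
    [0,0,1,0,0,0,0.5],
    [0,0,0,0,0,0,0.35],
    [0,0,0,0,0,0,0.28],
    [0,0,0,0,0,0,0.25],
  ],
)

```text
clock: 8.6
position: [0.4506, -0.2515, 0.0361]
eef_rot: [0.0, 0.928, -0.372, 0.001]
wrist_force: [0.6, 0.1, 0.6]
grip_width: 0.251
```

```bash
python3 look.py f; python3 - <<'E'
from h import *
from rig import env
s=env.observe()
plan(s,[(clip("H",t)[0],.034,clip("H",t)[1]) for t in (.2,.35,.5,.65,.8,.95,1.1,1.25)])
E
```

```text
8.7 [ 0.45040935 -0.25135129  0.03588354] 0.2531162446264557 [ 0.5102909  -0.61907053 -0.27419125] -0.7619939999208568
[-0.07  0.35  0.19] turn -0.098
[ 0.05  0.63 -0.  ] turn -0.15
[ 0.05  0.63 -0.  ] turn -0.15
[ 0.05  0.63 -0.  ] turn -0.15
[ 0.05  0.63 -0.  ] turn -0.15
[ 0.05  0.63 -0.  ] turn -0.15
[ 0.05  0.63 -0.  ] turn -0.15
[ 0.05  0.63 -0.  ] turn -0.15
```

View pics/f_s.png

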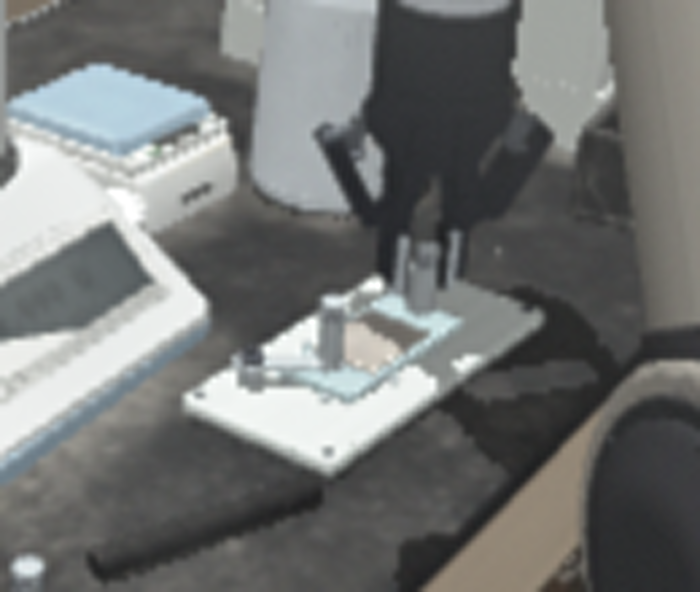

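The holding post at (423,265) is between the fingers at (402,262) and (453,258). Swinging it outward.

Call:
arm_command(
  steps=[
    [-0.05,0.35,0.15,0,0,-0.1,0.25],
    [0.05,0.63,0,0,0,-0.15,0.25],
    [0.05,0.63,0,0,0,-0.15,0.25],
    [0.05,0.63,0,0,0,-0.15,0.25],
    [0.05,0.63,0,0,0,-0.15,0.25],
    [0.05,0.63,0,0,0,-0.15,0.25],
    [0.05,0.63,0,0,0,-0.15,0.25],
    [0.05,0.63,0,0,0,-0.15,0.25],
  ],
)

```text
clock: 9.7
position: [0.4411, -0.2949, 0.0338]
eef_rot: [-0.001, 0.981, 0.195, -0.001]
wrist_force: [-1.5, 0.6, -0.6]
grip_width: 0.248
```

```bash
python3 look.py g
```

```text
9.8 [ 0.44176663 -0.29567305  0.03396364] 0.2546213950398564 [-0.59331219 -0.25710659  0.31913069] 0.3884876190631957
```

View pics/g_s.png

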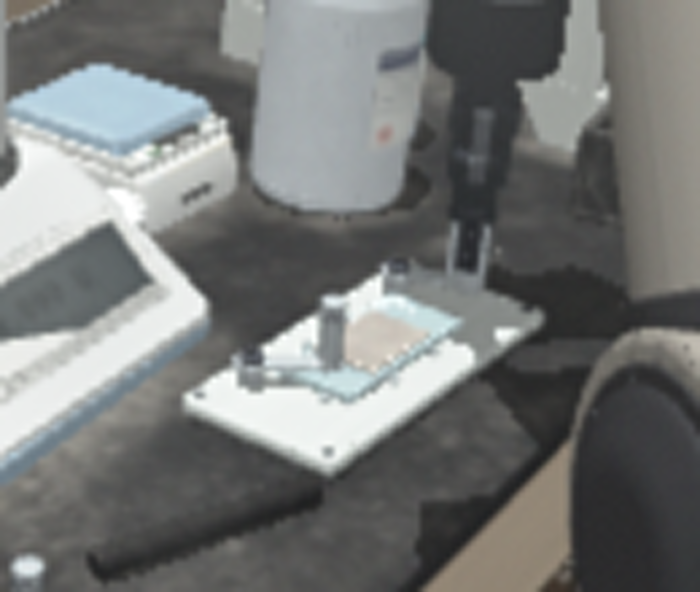

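The post at (467,270) is off the slide, and the free clip hasn't moved. I release, rise and move back towards the start to clear the view.

Call:
arm_command(
  steps=[
    [0,-0.3,0,0,0,0,0.4],
    [0,0,0,0,0,0,0.5],
    [0,0,-3,0,0,0,0.5],
    [0,0,-4,0,0,0,0.5],
    [0,0,-4,0,0,0,0.5],
    [0,0,-4,0,0,0,0.5],
    [0,0,-4,0,0,0,0.5],
  ],
)

```text
clock: 10.68
position: [0.4405, -0.2921, 0.2253]
eef_rot: [0.0, 0.981, 0.192, 0.0]
wrist_force: [-0.1, -0.7, -0.4]
grip_width: 0.5
```

Call:
arm_command(
  steps=[
    [-4,0,0,0,0,0,0.5],
    [-4,1.5,0,0,0,0,0.5],
    [-4,2,0,0,0,0,0.5],
    [-4,2,0,0,0,0,0.5],
    [-4,2,0,0,0,0,0.5],
    [-4,2,0,0,0,0,0.5],
    [0,0,0,0,0,0,0.5],
  ],
)

```text
clock: 11.55
position: [0.2524, -0.4729, 0.2236]
eef_rot: [0.0, 0.982, 0.19, -0.0]
wrist_force: [0.4, 1.0, -0.2]
grip_width: 0.506
```

```bash
python3 look.py i
```

```text
11.65 [ 0.25432041 -0.47079672  0.22364729] 0.5026037651051918 [ 0.48327783 -0.23542219 -0.2073182 ] 0.38615900990120494
```

View pics/i_t.png

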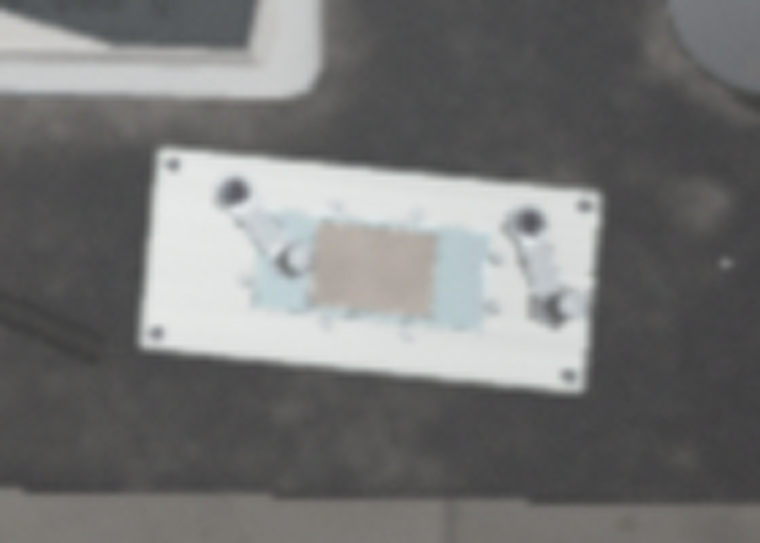

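View pics/i_s.png

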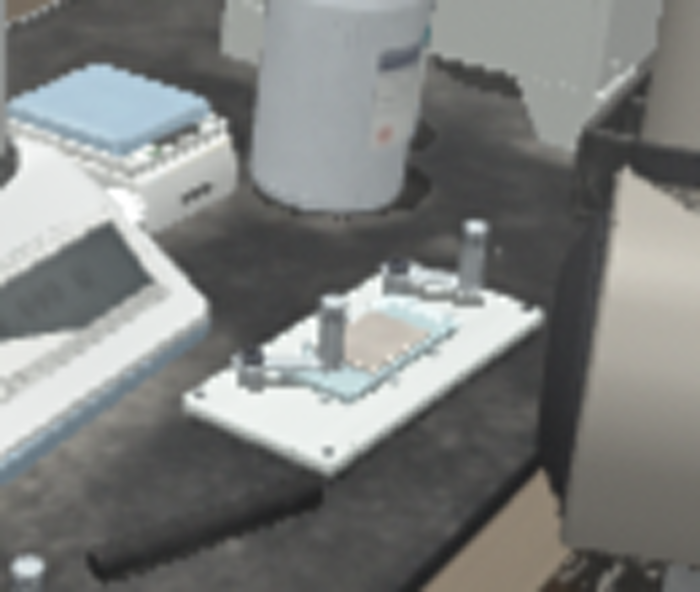

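```bash
python3 - <<'E'
import pickle
from h import *
from rig import env
c=pickle.load(open("cap0.pkl","rb"))["top"]
def P(z,h):
    return ray(c,320+z[0]*140/760-.4,160+z[1]*100/543-.4,h)[:2]
for k,z in(("F",(296,256)),("H",(565,303))):
    p=P(z,.062)-C;l=np.array([p@EX,p@EY])*1e3-[30,72 if k=="F" else -72]
    phi=np.arctan2(l[1],l[0])%(2*np.pi);print(k,l,np.hypot(*l),np.deg2rad(225)-phi if k=="F" else phi-np.deg2rad(135))
t=env.capture("top");f=t["frame"].astype(int)
m=((f[...,2]-f[...,0]>12)&(f[...,2]>140)).astype(np.uint8);b=np.zeros_like(m);b[195:225,360:415]=m[195:225,360:415]
b=cv2.morphologyEx(b,cv2.MORPH_OPEN,np.ones((2,2)))
pt=np.array([ray(t,u,v,.018)[:2] for v,u in np.argwhere(b)],np.float32)
r=cv2.minAreaRect(pt);p=np.array(r[0])-C;print("slide",r,p@EX*1e3,p@EY*1e3)
f0=c["frame"].astype(int);d=np.abs(f0-f).max(2)[180:235,185:275];print("disc holder diff",(d>40).sum(),d.max())
E
```

```text
F [-30.3674372  -27.98788207] 41.29773341180757 0.040754426429275625
H [-39.60382566 -12.10966059] 41.4138489730296 1.0821400659745373
slide ((0.4537460505962372, -0.20790183544158936), (0.11058583855628967, 0.0473906472325325), 84.94258880615234) -2.7085976638125504 -2.7136403024792553
disc holder diff 0 6
```

```bash
python3 -c "
from rig import env
print(env.sign_off())"
```

```text
the job is handed in; nothing more can be done
None
```

The slide's end is bared: I swung the free clip onto the slide first, then swung the holding clip clear. I moved each post with the jaws loosely round it, following the arc, and handed the job in at about 11.7 s of the 42 s allowed. No verdict was reported.

Last checks from the images:

| Check | Measured | Needed |
|---|---|---|
| Free clip | about 0.04 rad | below 0.3 rad |
| Holding clip | about 1.08 rad | above 0.8 rad |
| Slide centre, distance from the holder's centre | about 4 mm | below 10 mm |
| Slide angle to the holder | about 0.5° | below 10° |

- **Both clips on at once:** before the holding clip was moved, the side view put the free clip at about 0.05 rad and the holding clip at about 0.12 rad.
- **Other holder:** the area of the disc's holder looks unchanged from the first picture.
- **Arm:** it stood clear at hand-in, and the wrist forces I read stayed around 2 N or less.

No check failed. The side camera disagreed with the top camera by a few millimetres on the post and far-screw positions. I relied on the top view, where both screws came out within 0.5 mm of nominal. The 4 mm for the slide may be partly due to the clip covering one end of it.

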